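# Pair up the split collars and close the keeper bar

### The job

Put the split pipe collars away in their blue fixture: wind the keeper bar fully open with the red ball knob, lay every collar cap on the table onto the lower half of its own colour so that its keys drop in and it sits flush (the green cap with its off-centre patch away from the robot), then wind the bar fully closed over them. Move the bar only by its knob, and do not disturb the cone, the hammer or the tape measure.

Things in the scene. Friction and masses are not known exactly. Their poses are not given: they have to be found in the camera images.
- fixture: Blue fixture fixed on the table. Origin under the middle of its row of beds, z up, x away from the robot at yaw 0, y along the row. Base plate 18 high, x -26 to +110, y -192 to +192. Four lower collar halves (beds) on it at x = 0, y = -126, -42, +42, +126, in an order that varies. Gearbox 76 x 76 x 65 high at x 20, y 247 carries the ball knob.
- ball (a point): Centre of the smooth, slippery red ball knob, 54 diameter, on an upright 18 mm stem, 115 above the table, 50 above the gearbox top; free all round. Takes about 0.5 N m to turn; slips unless gripped across its widest part (pads level with this point); a grip of 60 N turns it surely. Stays where it is left; white pointer on foot and top.
- winder (a joint): Turn of the ball knob, rad: 0 = keeper bar fully closed, 5.2 = fully open (stops at both ends). Grows anticlockwise seen from above. Geared to the bar, 15 mm of bar travel per rad.
- bar_mid (a point): Middle of the underside of the yellow keeper bar, 378 (along the fixture's y) x 24 x 14 thick on two end legs, underside 77 above the table (3 above seated caps). Closed, it is right over the row of beds (fixture x = 0) and bars them; fully open, 78 mm along the fixture's +x. A cap that rides high stops it.
- seat_red (a point): Centre of the split face of the fixed lower half ('bed') with red end plates and a red tag beyond it, 40 above the table; axes as the fixture's. 44 (x) x 72 (y), x sides free. A 28 mm brass mandrel, 60 long, lies along x through this point. Keys 8 wide, 9 high on the lands at y = +26 and -26: both at x = 0 (fits either way round). Its own cap's origin comes here when seated.
- seat_yellow (a point): Centre of the split face of the fixed lower half ('bed') with yellow end plates and a yellow tag beyond it, 40 above the table; axes as the fixture's. 44 (x) x 72 (y), x sides free. A 28 mm brass mandrel, 60 long, lies along x through this point. Keys 8 wide, 9 high on the lands at y = +26 and -26: x = +12 and -12 (fits either way round). Its own cap's origin comes here when seated.
- seat_blue (a point): Centre of the split face of the fixed lower half ('bed') with blue end plates and a blue tag beyond it, 40 above the table; axes as the fixture's. 44 (x) x 72 (y), x sides free. A 28 mm brass mandrel, 60 long, lies along x through this point. Keys 8 wide, 9 high on the lands at y = +26 and -26: x = -12 and +12 (fits either way round). Its own cap's origin comes here when seated.
- seat_green (a point): Centre of the split face of the fixed lower half ('bed') with green end plates and a green tag beyond it, 40 above the table; axes as the fixture's. 44 (x) x 72 (y), x sides free. A 28 mm brass mandrel, 60 long, lies along x through this point. Keys 8 wide, 9 high on the lands at y = +26 and -26: both at x = +12 (patch end, +x, away from robot). Its own cap's origin comes here when seated.
- cap_red: Loose upper collar half, red patch on top, 0.25 kg, 44 (x) x 72 (y) x 34 high; origin at centre of its underside, z up. Bore gap 33 wide (y), 18 high. Slots 13 wide for its bed's keys, at y = +26 and -26: both at x = 0 (fits either way round). Only the red bed lets it drop flush, others hold it 9 high. Grip across x. May be absent.
- cap_yellow: Loose upper collar half, yellow patch on top, 0.25 kg, 44 (x) x 72 (y) x 34 high; origin at centre of its underside, z up. Bore gap 33 wide (y), 18 high. Slots 13 wide for its bed's keys, at y = +26 and -26: x = +12 and -12 (fits either way round). Only the yellow bed lets it drop flush, others hold it 9 high. Grip across x. May be absent.
- cap_blue: Loose upper collar half, blue patch on top, 0.25 kg, 44 (x) x 72 (y) x 34 high; origin at centre of its underside, z up. Bore gap 33 wide (y), 18 high. Slots 13 wide for its bed's keys, at y = +26 and -26: x = -12 and +12 (fits either way round). Only the blue bed lets it drop flush, others hold it 9 high. Grip across x. May be absent.
- cap_green: Loose upper collar half, green patch on top nearer +x, 0.25 kg, 44 (x) x 72 (y) x 34 high; origin at centre of its underside, z up. Bore gap 33 wide (y), 18 high. Slots 13 wide for its bed's keys, at y = +26 and -26: both at x = +12 (patch end, +x, away from robot). Only the green bed lets it drop flush, others hold it 9 high. Grip across x. May be absent.
- cone: Bystander: steel flanged cone, 110 mm diameter, 115 high, upright; origin under its centre.
- hammer: Bystander: orange dead-blow hammer lying along its x, about 240 mm long, head 100 wide, 48 high at +x; origin on the table under a point 99 mm behind its head end.
- tape: Bystander: black and yellow tape measure, 70 x 40 x 65 high; origin under its centre.
Not all that is in view belongs to the job. Leave any brown or turquoise look-alike of the cap_red alone.

How it is judged:
By the outcome, as a careful person would: the job done as asked, in the order asked, and still so for the second after the job is handed in, with the robot touching nothing.
Of cap_red, cap_yellow, cap_blue, cap_green only 2 to 4 are there at a start; the rules pass over those that are not, and their reading is None.
At some moment in a run one of cap_red, cap_yellow, cap_blue, cap_green may be knocked a few centimetres aside while the robot is not near it.
Once in a run the grip may slacken for a moment while it holds something.
It also fails if it takes over 210 s, if anything falls off the work surface, if the arm or the gripper's body presses on something with over 40 N, if the wrist force passes 120 N, or if a joint passes its speed limit or range.

### The arm

A 6-joint arm with a two-finger parallel gripper is mounted at the origin on the work surface. World frame = base frame: x ahead of the robot, y to its left, z up, the work surface at z = 0. Lengths are in m, angles in rad, forces in N, time in s.
With the tool pointing down it reaches from about 0.225 to 0.875 m from the base axis. Payload 3.4 kg.
Tool frame: the origin (TCP) lies on the centre line of the jaws, within the pads' length; the fingertips stand 17 mm ahead of it and the grasp point (between the pads) lies 2 mm behind it; z points along the fingers, y is the line along which they close (so a half turn about z gives the same grasp; the last joint's range is limited). The gripper opens to 85 mm and grips with 20 to 120 N. Pads are 22 mm wide; open, the fingers measure 114 mm over their backs; the gripper's body (76 mm by 85 mm) begins 54 mm behind the grasp point. The pads swing forward as they close: fully open they stand 13 mm farther back than shut.
Start: joints at [-1.33, 0.276, 1.505, -0, 1.361, -0.121], TCP at [0.204, -0.538, 0.248] pointing down, gripper open.
Joint ranges: [-2.89, 2.89], [-0.75, 2.08], [0.22, 2.7], [-1.18, 4.32], [0.11, 2.71], [-2.7, 2.7]. Speed limits (rad/s): [2.57, 2.57, 3.14, 3.14, 3.14, 3.14].

### API

Orientations are given as a unit quaternion [w, x, y, z].
In Python, from rig import manip gives the robot as it stands.
- The arm moves only by the tool move_arm, never from a script. Its argument "steps" is one flat list of numbers, 7 for each row, row after row: the turn, a rotation vector about the world's x, y, z normalised to -1 to 1, where 1 is 360 degrees, then the shift along the world's x, y, z normalised to -1 to 1, where 1 is 1 m, then the opening, from -1 (shut) to 1 (fully open). A call has exactly 10 rows; each row is the pose to reach, as a shift and turn from the pose commanded when the call began, turning the shorter way round; what a row does not reach only later rows make up. A row lasts 1/10 s, in which the tool goes at most 50 mm and 8.59 degrees, less where a joint would pass 70% of its speed; a pose out of reach is approached as far as the arm can. A call with a number of a shift or a turn outside -1 to 1 is refused whole. A call with a gripper value outside its range is refused whole. The fingers move at their own pace and stop on an object; "squeeze" is the grip in N (left out, the last holds). Time passes only in rows, so rows that repeat a pose let the fingers close, or fill a call up. It gives the time, the measured TCP pose, the force, the opening and the grip force at its end, in the units of the state.
- manip.get_state(): the state, without advancing time (a new reading comes with each control period).
- manip.get_image(name): name is "scene" or "side" or "wrist"; returns a dict with "pixels" (480x640x3 uint8, blue, green, red), "fx", "fy", "cx", "cy" (pixels), "D" ([k1, k2, p1, p2, k3] as OpenCV has them; the pictures are not rectified), "R" (3x3) and "t" (3): a world point X has camera coordinates R X + t. Camera axes: x right, y down, z forward; pixel columns grow to the right and rows downward; lengths in m; the calibration is good to about 2 mm. A picture is of the moment at which its call begins. There is no depth.
- manip.sign_off(): hands the job in; it is judged then, once.
The state is a dict: "clock": time; "qpos": joint angles; "qd": joint speeds; "effort": joint torques, N m; "position": TCP position; "ee_rot": TCP orientation; "contact_force": force on the tool from outside, world axes, zero at the start; "moment": the same for the moment, N m; "width": finger opening in m; "gripper_force": force on a finger pad.
Only numpy, scipy, OpenCV 4.12 (cv2) and the standard library are available. Lean on these libraries where they do the work, as an engineer would, in place of code of your own. Each camera call takes 0.05 s, during which the arm holds its last target. There are 200 camera calls.

## Working session

There is one attempt and no reset: what is moved stays moved. The work goes in short steps, Python scripts to look and compute and a tool call to move; the robot and the scene stay as the last step left them, time stands still between calls to the robot, and variables do not carry over. Pictures are saved under pics/ and viewed, at most 14 in all, crops included, and the job is handed in when it is done.

Besides the shell and the picture viewer there is one more tool, called as name(argument=value, ...), one argument or row to a line, values as JSON. move_arm: Moves the arm, as the interface text tells. Scaled input: -1 to 1 covers 1 m each way for a shift and 360 degrees each way for a turn. Its arguments: {"type":"object","properties":{"steps":{"type":"array"},"squeeze":{"type":"number"}},"required":["steps"]}

```bash
ls; mkdir -p pics; cat > h.py <<'E'
import numpy as np, cv2
from rig import manip
def shot(n,save=None):
    im=manip.get_image(n)
    if save: cv2.imwrite('pics/'+save,im['pixels'])
    return im
def K(im): return np.array([[im['fx'],0,im['cx']],[0,im['fy'],im['cy']],[0,0,1.]])
def ray(im,uv):
    p=cv2.undistortPoints(np.array([[uv]],float),K(im),np.array(im['D'],float))[0,0]
    R=np.array(im['R']);t=np.array(im['t'])
    return -R.T@t, R.T@np.array([p[0],p[1],1.])
def onz(im,uv,z):
    c,d=ray(im,uv); return c+d*(z-c[2])/d[2]
def proj(im,X):
    R=np.array(im['R']);r,_=cv2.Rodrigues(R)
    return cv2.projectPoints(np.array(X,float).reshape(-1,1,3),r,np.array(im['t'],float),K(im),np.array(im['D'],float))[0].reshape(-1,2)
def tri(a,ua,b,ub):
    c1,d1=ray(a,ua);c2,d2=ray(b,ub)
    s=np.linalg.lstsq(np.array([d1,-d2]).T,c2-c1,rcond=None)[0]
    return (c1+s[0]*d1+c2+s[1]*d2)/2, np.linalg.norm(c1+s[0]*d1-c2-s[1]*d2)
E
python3 - <<'E'
from h import *
for n in ['scene','side','wrist']:
    im=shot(n,n+'0.png'); R=np.array(im['R']); print(n,np.round(-R.T@im['t'],3),np.round(R[2],2),im['fx'])
s=manip.get_state();print(s)
E
```

```text
pics
scene [0.803 0.489 0.906] [-0.3  -0.52 -0.8 ] 471.770852466197
side [0.352 0.748 0.91 ] [ 0.13 -0.67 -0.73] 475.2144258621468
wrist [ 0.274 -0.51   0.372] [-0.28 -0.1  -0.95] 404.0641162445622
{'clock': 0.15, 'qpos': array([-1.32999538e+00,  2.76427544e-01,  1.50583421e+00,  1.84409975e-06,
        1.36071714e+00, -1.21028681e-01]), 'qd': array([-0.00222615, -0.00305015, -0.00411636, -0.00192811, -0.00088902,
       -0.00039052]), 'effort': array([ 1.30408880e-03, -4.17144835e+01, -2.46032971e+01, -1.20712584e-04,
        7.68163096e-03, -1.92361608e-05]), 'position': array([ 0.20343196, -0.53740974,  0.24765431]), 'ee_rot': array([-6.91932823e-04,  9.83679301e-01,  1.79929300e-01, -4.05835243e-05]), 'contact_force': array([-0.36089225, -0.24760758, -0.59973457]), 'moment': array([ 0.00682472, -0.01142685,  0.02952353]), 'gripper_force': 0.0, 'width': 0.08498982998511798}
```

View pics/scene0.png

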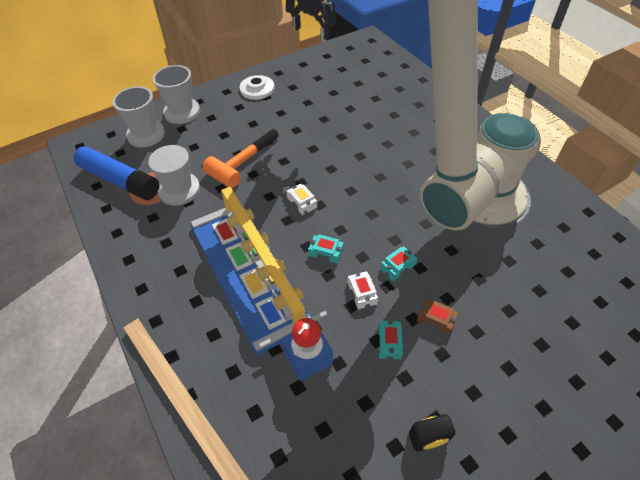

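View pics/side0.png

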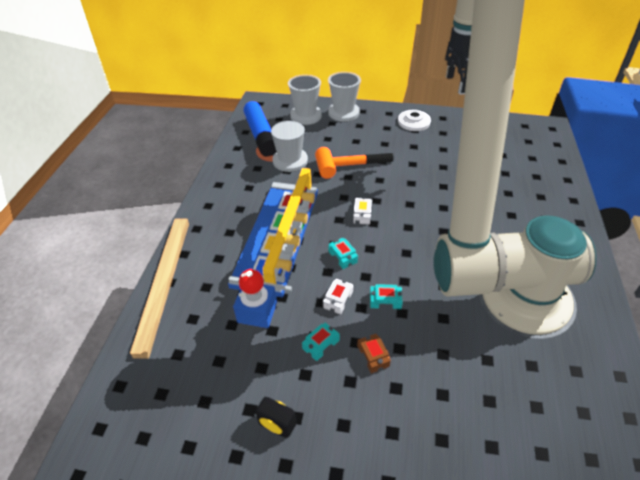

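The scene view shows the fixture with beds in order red (225,230), green (240,257), yellow (256,283) and blue (272,312), and the ball at (306,333). The white caps are yellow-patched at (302,196) and red-patched at (362,288). Look-alikes are turquoise at (325,245), (399,261) and (390,338), and brown at (439,314). Next I'll measure by masks and take enlarged crops.

```bash
cat > m.py <<'E'
from h import *
def blobs(im,kind,lo=15):
    h=cv2.cvtColor(im['pixels'],cv2.COLOR_BGR2HSV);H,S,V=[h[...,i].astype(int) for i in range(3)]
    m={'red':((H<6)|(H>174))&(S>150)&(V>80),'yellow':(H>18)&(H<32)&(S>120)&(V>110),'green':(H>45)&(H<75)&(S>110)&(V>60),
       'blue':(H>100)&(H<122)&(S>130)&(V>60),'white':(S<40)&(V>170)}[kind].astype(np.uint8)
    n,l,s,c=cv2.connectedComponentsWithStats(m)
    return [(np.round(c[i],1),s[i]) for i in range(1,n) if s[i,4]>lo],l
E
python3 - <<'E'
from m import *
a=shot('scene');b=shot('side')
for n,im in(('scene',a),('side',b)):
    for k in ['red','yellow','green','white','blue']:
        print(n,k,[(tuple(map(float,c)),s[:5].tolist()) for c,s in blobs(im,k,25)[0] if 80<c[0]<480 and s[4]<4000 and c[1]>130])
A=cv2.resize(a['pixels'][160:380,170:480],None,fx=2.58,fy=2.58,interpolation=cv2.INTER_CUBIC)
cv2.imwrite('pics/cropA.png',A)
w=cv2.imread('pics/wrist0.png')
E
```

```text
scene red [((224.6, 230.7), [217, 223, 16, 17, 156]), ((325.4, 243.5), [318, 239, 16, 10, 109]), ((399.4, 258.0), [391, 252, 18, 13, 120]), ((362.8, 284.8), [356, 278, 14, 15, 126]), ((438.8, 311.8), [430, 304, 19, 16, 182]), ((306.3, 332.7), [292, 318, 29, 29, 576]), ((390.9, 335.0), [385, 328, 12, 15, 166])]
scene yellow [((263.9, 255.9), [221, 187, 84, 137, 2483]), ((301.0, 193.1), [295, 188, 13, 12, 84]), ((253.6, 282.8), [244, 273, 20, 21, 230]), ((436.0, 443.4), [423, 439, 26, 10, 125])]
scene green [((238.5, 255.6), [230, 247, 18, 18, 182])]
scene white [((168.0, 158.3), [149, 145, 39, 27, 818]), ((478.6, 182.3), [464, 163, 28, 38, 406]), ((193.0, 185.8), [186, 174, 13, 25, 150]), ((300.0, 192.9), [287, 184, 27, 20, 174]), ((207.9, 217.0), [192, 208, 34, 18, 175]), ((259.5, 263.6), [256, 260, 8, 8, 41]), ((362.8, 284.5), [348, 271, 30, 29, 312]), ((303.8, 327.2), [298, 323, 11, 11, 44]), ((112.0, 361.7), [90, 339, 39, 43, 558]), ((264.4, 342.2), [259, 339, 11, 7, 35]), ((97.6, 386.1), [85, 381, 23, 12, 145])]
scene blue [((102.7, 165.7), [74, 146, 63, 44, 1292]), ((252.4, 302.
[... 613 characters left out ...]
)]
side white [((299.5, 160.4), [287, 150, 21, 19, 180]), ((282.8, 185.2), [272, 182, 23, 8, 118]), ((362.7, 210.1), [354, 198, 18, 25, 290]), ((477.4, 261.7), [453, 238, 45, 38, 1029]), ((247.8, 273.3), [242, 271, 10, 5, 29]), ((233.7, 278.4), [229, 277, 10, 4, 32]), ((338.2, 295.1), [324, 279, 30, 34, 491]), ((255.0, 298.8), [241, 288, 26, 18, 165])]
side blue [((259.1, 231.0), [232, 188, 59, 88, 1415]), ((310.1, 211.0), [308, 205, 6, 13, 28]), ((302.7, 232.6), [300, 225, 7, 18, 47]), ((294.3, 257.1), [292, 247, 7, 22, 45]), ((260.0, 265.3), [257, 260, 7, 13, 57]), ((285.8, 278.1), [280, 272, 10, 13, 52]), ((233.6, 286.8), [228, 284, 13, 8, 47]), ((257.5, 310.0), [233, 285, 52, 43, 1007])]
```

View pics/cropA.png

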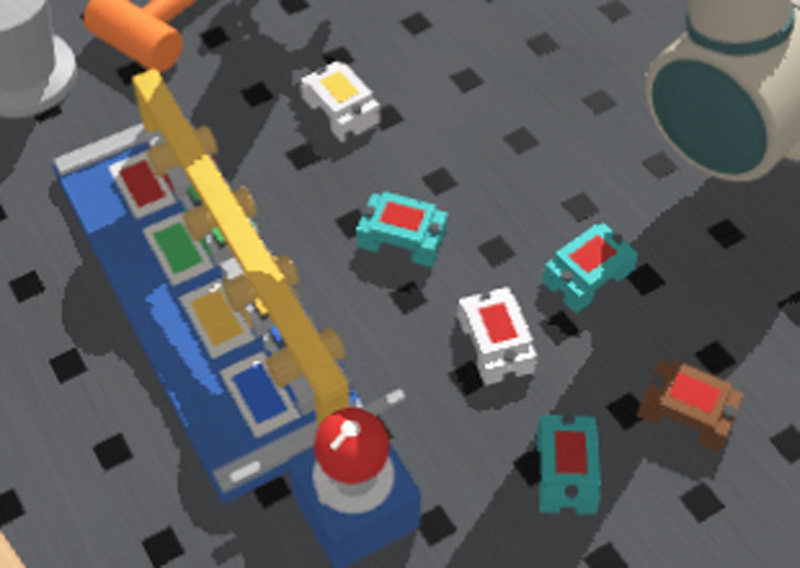

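View pics/wrist0.png

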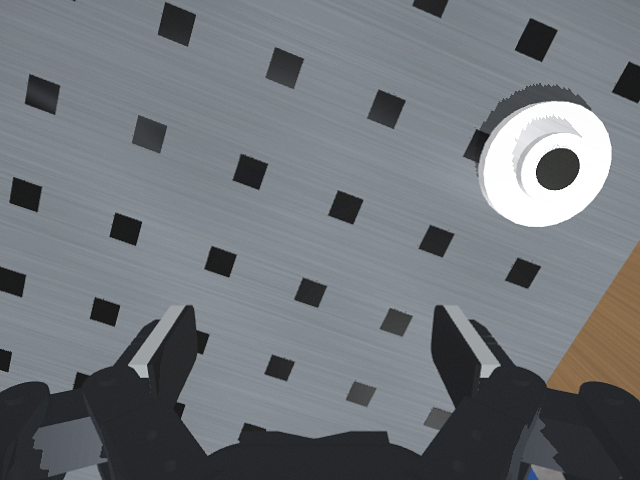

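```bash
python3 - <<'E'
from m import *
a=shot('scene');b=shot('side')
def p(n,u,v): X,e=tri(a,u,b,v); print(n,np.round(X,4),round(e,4)); return X
ball=p('ball',(306,332),(250.5,281.5))
p('green tag',(238.5,255.6),(277.6,220.2)); 
T={n:onz(a,u,.021) for n,u in dict(red=(224.6,230.7),green=(238.5,255.6),yellow=(253.6,282.8),blue=(270.1,312)).items()}
for n in T: print(n,np.round(T[n],4))
p('redcap',(362.8,284.8),(338,290.5)); print(onz(a,(362.8,284.8),.034),onz(b,(338,290.5),.034))
p('yelcap',(301,193.1),(362.6,205)); print(onz(a,(301,193.1),.034),onz(b,(362.6,205),.034))
d=T['blue']-T['red'];d/=np.linalg.norm(d);print('y dir',d,np.degrees(np.arctan2(-d[0],d[1])))
# hidden area: grid of the table points occluded in both
for q in [(.2,-.2),(.2,-.4),(.1,-.3),(.3,-.3),(.4,-.3),(.0,-.3),(.0,-.5),(.2,.4),(.4,.3),(0.05,.35)]: print(q,proj(a,(*q,0.02)).round(),proj(b,(*q,.02)).round())
E
```

```text
ball [0.6253 0.1475 0.1174] 0.0006
green tag [ 0.6401 -0.133   0.0318] 0.0005
red [ 0.6346 -0.2247  0.021 ]
green [ 0.638  -0.1409  0.021 ]
yellow [ 0.6417 -0.0568  0.021 ]
blue [0.6448 0.0265 0.021 ]
redcap [0.4456 0.0803 0.0364] 0.0022
[0.44530321 0.08024853 0.034     ] [0.44541742 0.0771843  0.034     ]
yelcap [ 0.423  -0.2218  0.0357] 0.0023
[ 0.42301508 -0.22186349  0.034     ] [ 0.42277182 -0.22539583  0.034     ]
y dir [0.04083259 0.999166   0.        ] -2.340185870669664
(0.2, -0.2) [[378. 169.]] [[444. 224.]]
(0.2, -0.4) [[337. 127.]] [[444. 178.]]
(0.1, -0.3) [[386. 135.]] [[480. 203.]]
(0.3, -0.3) [[326. 161.]] [[408. 196.]]
(0.4, -0.3) [[294. 175.]] [[373. 192.]]
(0.0, -0.3) [[413. 123.]] [[516. 207.]]
(0.0, -0.5) [[373.  88.]] [[508. 164.]]
(0.2, 0.4) [[552. 348.]] [[442. 447.]]
(0.4, 0.3) [[444. 358.]] [[344. 383.]]
(0.05, 0.35) [[581. 296.]] [[522. 432.]]
```

move_arm(
  steps=[0,0,-0.02,0.04,0.05,0,1,0,0,-0.04,0.07,0.1,0,1,0,0,-0.06,0.1,0.15,0,1,0,0,-0.08,0.13,0.2,0,1,0,0,-0.1,0.16,0.25,0,1,0,0,-0.12,0.19,0.29,0,1,0,0,-0.14,0.22,0.33,0,1,0,0,-0.16,0.24,0.37,0,1,0,0,-0.18,0.26,0.41,0,1,0,0,-0.19,0.27,0.44,0,1],
)

```text
clock: 1.35
position: [0.46, -0.1278, 0.2485]
ee_rot: [0.0, 0.914, -0.406, 0.001]
contact_force: [1.1, -1.2, 0.3]
width: 0.0852
gripper_force: 0.0
```

```bash
python3 - <<'E'
from m import *
w=shot('wrist','w1.png');R=np.array(w['R']);print(-R.T@w['t'],R[2]); s=manip.get_state();print(s['position'],s['qpos'])
O=np.array([.5952,-.0985,0]);psi=np.radians(-2.34);Rz=np.array([[np.cos(psi),-np.sin(psi),0],[np.sin(psi),np.cos(psi),0],[0,0,1]])
for n,y in (('red',-.126),('green',-.042),('yellow',.042),('blue',.126)): print(n,proj(w,O+Rz@[0,y,.04]),proj(w,O+Rz@[.045,y,.02]))
print(proj(w,[.4455,.079,.034]),proj(w,[.423,-.222,.034]))
E
```

```text
[ 0.51030519 -0.18373633  0.37282471] [-0.19800907  0.2208719  -0.95499111]
[ 0.46255869 -0.11975523  0.24856788] [-0.40562134  0.12754361  1.69994515  0.00917391  1.31349586  1.99628533]
red [[269.99126985 -14.01588021]] [[228.30999555 -54.49906708]]
green [[196.09271726  75.01130166]] [[158.96067957  34.2081457 ]]
yellow [[130.17439536 154.14527011]] [[ 96.86266785 113.28940211]]
blue [[ 70.86108804 225.12627665]] [[ 40.80137655 184.40023397]]
[[183.07118852 363.38054199]] [[424.26383043 145.46695242]]
```

View pics/w1.png

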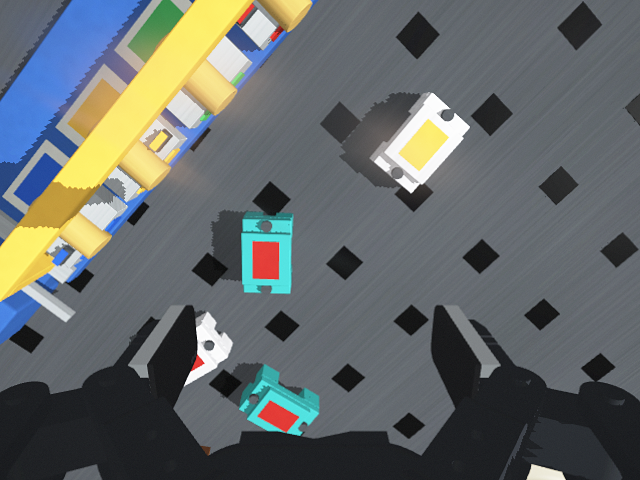

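The wrist view shows the yellow-patched white cap at (424,145), the red-patched white cap at (200,355), turquoise look-alikes at (266,253) and (278,405), and the bar closed over the beds. Next I'll go to the ball.

move_arm(
  steps=[0,0,0,0.025,0.041,0,1,0,0,0,0.05,0.082,0,1,0,0,0,0.075,0.123,0,1,0,0,0,0.1,0.164,0,1,0,0,0,0.125,0.205,0,1,0,0,0,0.151,0.2455,0,1,0,0,0,0.151,0.2455,-0.02,1,0,0,0,0.151,0.2455,-0.03,1,0,0,0,0.151,0.2455,-0.03,1,0,0,0,0.151,0.2455,-0.03,1],
)

```text
clock: 2.4
position: [0.6097, 0.1155, 0.2185]
ee_rot: [0.0, 0.914, -0.405, -0.0]
contact_force: [0.4, 0.2, -0.4]
width: 0.0855
gripper_force: 0.0
```

```bash
python3 - <<'E'
from m import *
s=manip.get_state();print(s['position'],s['qpos'])
w=shot('wrist');print([(c.tolist(),q.tolist()) for c,q in blobs(w,'red',60)[0]]);print(proj(w,[.6253,.1475,.115]))
E
```

```text
[0.60966392 0.11547155 0.21847086] [ 7.52685218e-02  3.61332103e-01  1.45225809e+00 -2.98126734e-04
  1.32863295e+00  2.47921675e+00]
[([614.1, 176.6], [594, 154, 42, 47, 1412]), ([259.5, 258.1], [213, 216, 90, 88, 5592]), ([485.5, 302.4], [461, 283, 49, 39, 1013]), ([578.4, 367.1], [556, 349, 47, 36, 882]), ([364.0, 383.6], [343, 370, 43, 28, 823])]
[[258.91235584 260.53755218]]
```

```bash
python3 - <<'E'
from m import *
for i in range(2): manip.get_image('wrist')
s=manip.get_state();print(s['position'],s['qpos'],s['qd'])
E
```

```text
[0.61029816 0.11557798 0.21947641] [ 7.52618362e-02  3.60480220e-01  1.45104175e+00 -1.12687712e-04
  1.32836430e+00  2.47938556e+00] [ 3.63470887e-03 -2.57270901e-05 -6.51755559e-04 -8.36445233e-04
 -1.15189988e-03 -7.22249699e-04]
```

move_arm(
  steps=[0,0,0,0.008,0.016,0,1,0,0,0,0.015,0.032,0,1,0,0,0,0.015,0.032,-0.02,1,0,0,0,0.015,0.032,-0.045,1,0,0,0,0.015,0.032,-0.07,1,0,0,0,0.015,0.032,-0.09,1,0,0,0,0.015,0.032,-0.107,1,0,0,0,0.015,0.032,-0.107,1,0,0,0,0.015,0.032,-0.107,-1,0,0,0,0.015,0.032,-0.107,-1],
  squeeze=70,
)

```text
clock: 3.55
position: [0.6262, 0.1492, 0.1126]
ee_rot: [-0.001, 0.915, -0.404, 0.001]
contact_force: [0.5, -0.2, 0.1]
width: 0.0591
gripper_force: 0.0
```

move_arm(
  steps=[0,0,0,0,0,0,-1,0,0,0,0,0,0,-1,0,0,0,0,0,0,-1,0,0,0,0,0,0,-1,0,0,0.02,0,0,0,-1,0,0,0.04,0,0,0,-1,0,0,0.06,0,0,0,-1,0,0,0.08,0,0,0,-1,0,0,0.1,0,0,0,-1,0,0,0.1,0,0,0,-1],
  squeeze=70,
)

```text
clock: 4.55
position: [0.6244, 0.1471, 0.1132]
ee_rot: [0.001, 0.995, -0.1, -0.0]
contact_force: [-4.1, -4.1, 7.0]
width: 0.0512
gripper_force: 72.6
```

```bash
python3 - <<'E'
from m import *
s=manip.get_state();print(s['position'],s['qpos'],s['contact_force'],s['moment'],s['width'],s['gripper_force'])
a=shot('side');A=cv2.resize(a['pixels'][140:350,180:460],None,fx=2.8,fy=2.8,interpolation=cv2.INTER_CUBIC);cv2.imwrite('pics/s2.png',A)
E
```

```text
[0.62441956 0.14714701 0.11320533] [ 0.12414096  0.4699118   1.55085663 -0.0022443   1.12143409  1.89686315] [-4.0691146  -4.12286719  6.97222046] [-0.31299555  0.5992528   0.5024493 ] 0.051216285425987905 72.64848589897156
```

View pics/s2.png

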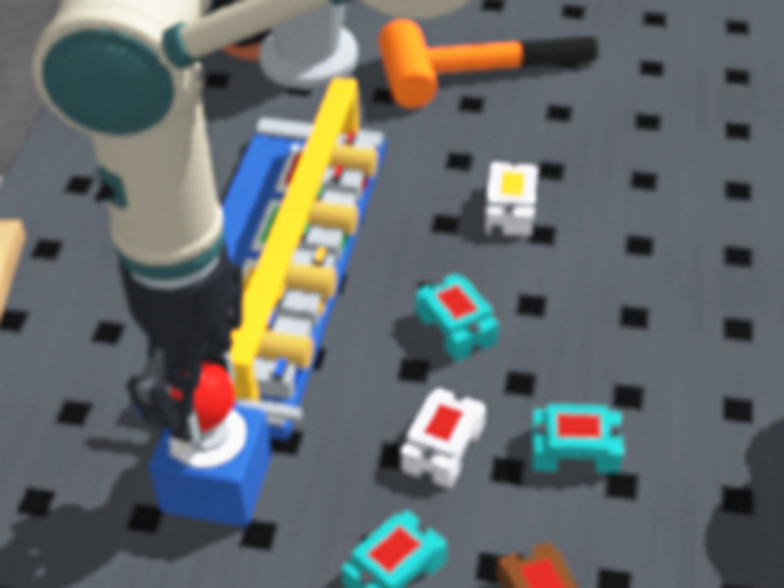

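move_arm(
  steps=[0,0,0.023,0,0,0,-1,0,0,0.046,0,0,0,-1,0,0,0.069,0,0,0,-1,0,0,0.092,0,0,0,-1,0,0,0.115,0,0,0,-1,0,0,0.138,0,0,0,-1,0,0,0.161,0,0,0,-1,0,0,0.184,0,0,0,-1,0,0,0.207,0,0,0,-1,0,0,0.23,0,0,0,-1],
)

```text
clock: 5.6
position: [0.6256, 0.1451, 0.1132]
ee_rot: [0.003, 0.812, 0.583, -0.001]
contact_force: [-1.7, -10.0, 5.1]
width: 0.0514
gripper_force: 72.4
```

move_arm(
  steps=[0,0,0.023,0,0,0,-1,0,0,0.046,0,0,0,-1,0,0,0.069,0,0,0,-1,0,0,0.092,0,0,0,-1,0,0,0.115,0,0,0,-1,0,0,0.138,0,0,0,-1,0,0,0.161,0,0,0,-1,0,0,0.184,0,0,0,-1,0,0,0.207,0,0,0,-1,0,0,0.23,0,0,0,-1],
)

```text
clock: 6.6
position: [0.6279, 0.146, 0.1133]
ee_rot: [0.004, 0.223, 0.975, -0.001]
contact_force: [2.1, -6.5, 2.1]
width: 0.051
gripper_force: 72.4
```

```bash
python3 - <<'E'
from m import *
s=manip.get_state();print(s['position'],s['qpos'],s['contact_force'],s['moment'],s['width'],s['gripper_force'])
a=shot('scene');A=cv2.resize(a['pixels'][150:390,150:480],None,fx=2.4,fy=2.4,interpolation=cv2.INTER_CUBIC);cv2.imwrite('pics/s3.png',A)
E
```

```text
[0.62788392 0.14596258 0.11327192] [ 0.1228503   0.47099795  1.548729   -0.00473944  1.1157248  -0.99513909] [ 2.12989415 -6.48530256  2.14931101] [-1.09430918 -0.32820588 -0.62416332] 0.050967300751697496 72.38419890403748
```

View pics/s3.png

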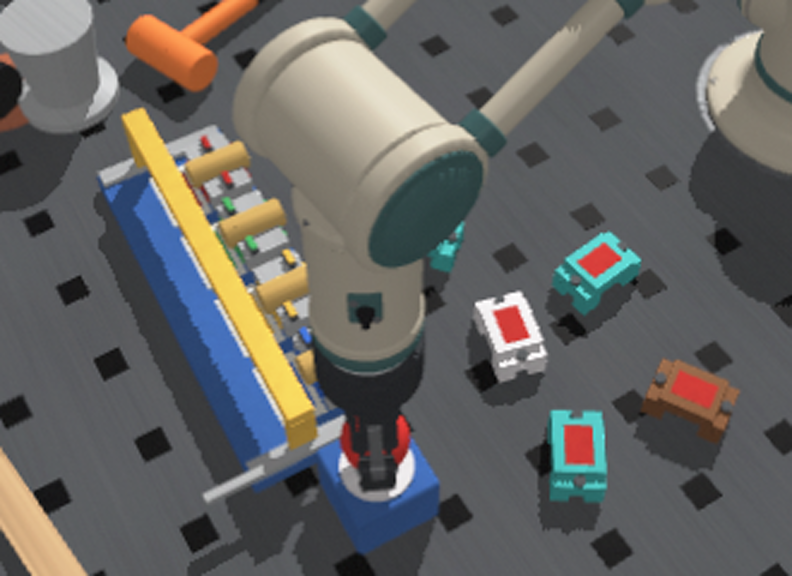

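The bar has travelled with the knob (about 3.5 rad so far), so the grip is holding; continue.

move_arm(
  steps=[0,0,0.023,0,0,0,-1,0,0,0.046,0,0,0,-1,0,0,0.069,0,0,0,-1,0,0,0.092,0,0,0,-1,0,0,0.115,0,0,0,-1,0,0,0.138,0,0,0,-1,0,0,0.161,0,0,0,-1,0,0,0.184,0,0,0,-1,0,0,0.207,0,0,0,-1,0,0,0.23,0,0,0,-1],
)

```text
clock: 7.65
position: [0.6273, 0.1483, 0.1132]
ee_rot: [0.003, -0.477, 0.879, -0.001]
contact_force: [0.7, 0.1, 2.6]
width: 0.0513
gripper_force: 72.6
```

move_arm(
  steps=[0,0,0.01,0,0,0,-1,0,0,0.02,0,0,0,-1,0,0,0.03,0,0,0,-1,0,0,0.03,0,0,0,-1,0,0,0.03,0,0,0,-1,0,0,0.03,0,0,0,-1,0,0,0.03,0,0,0,1,0,0,0.03,0,0,0,1,0,0,0.03,0,0,0,1,0,0,0.03,0,0,0,1],
)

```text
clock: 8.65
position: [0.625, 0.1483, 0.1114]
ee_rot: [-0.0, -0.556, 0.831, -0.0]
contact_force: [-0.2, -0.9, 0.6]
width: 0.0856
gripper_force: 0.0
```

```bash
python3 - <<'E'
from m import *
s=manip.get_state();print(s['position'],s['qpos'],s['contact_force'],s['moment'],s['width'],s['gripper_force'])
a=shot('scene','sc4.png')
for bl in blobs(a,'yellow',200)[0]: print(bl)
O=np.array([.5952,-.0985,0]);psi=np.radians(-2.34);Rz=np.array([[np.cos(psi),-np.sin(psi),0],[np.sin(psi),np.cos(psi),0],[0,0,1]])
print(proj(a,[O+Rz@[x,-.189,.091] for x in(.053,.066,.078,.090)]))
E
```

```text
[0.62498134 0.14825551 0.11143567] [ 1.24695375e-01  4.72240784e-01  1.55165722e+00 -8.34645965e-05
  1.11780981e+00 -2.62441673e+00] [-0.245995   -0.91376007  0.64835701] [0.04767131 0.03119386 0.05238133] 0.08559551753347476 0.0
(array([71.8, 59.1]), array([    0,     0,   169,   147, 18526], dtype=int32))
(array([308.3,  16.2]), array([ 282,    0,   44,   41, 1198], dtype=int32))
(array([233.8, 267.8]), array([ 192,  198,   81,  144, 1928], dtype=int32))
(array([239.9, 217.5]), array([228, 209,  25,  19, 232], dtype=int32))
(array([254.6, 242.1]), array([242, 233,  27,  20, 258], dtype=int32))
(array([268.2, 270.9]), array([257, 260,  22,  26, 260], dtype=int32))
[[205.96556345 195.00958524]
 [200.79498213 197.05847547]
 [195.99643273 198.96136314]
 [191.17324737 200.87540139]]
```

move_arm(
  steps=[0,0,-0.023,0,0,0,1,0,0,-0.046,0,0,0,1,0,0,-0.07,0,0,0,1,0,0,-0.08,0,0,0,1,0,0,-0.08,0,0,0,-1,0,0,-0.08,0,0,0,-1,0,0,-0.08,0,0,0,-1,0,0,-0.08,0,0,0,-1,0,0,-0.08,0,0,0,-1,0,0,-0.08,0,0,0,-1],
)

```text
clock: 9.7
position: [0.6264, 0.1469, 0.1123]
ee_rot: [0.001, -0.332, 0.943, -0.002]
contact_force: [0.2, -4.5, 2.9]
width: 0.0515
gripper_force: 72.4
```

move_arm(
  steps=[0,0,0.01,0,0,0,-1,0,0,0.02,0,0,0,-1,0,0,0.03,0,0,0,-1,0,0,0.04,0,0,0,-1,0,0,0.05,0,0,0,-1,0,0,0.06,0,0,0,-1,0,0,0.07,0,0,0,-1,0,0,0.07,0,0,0,-1,0,0,0.07,0,0,0,-1,0,0,0.07,0,0,0,-1],
)

```text
clock: 10.7
position: [0.6258, 0.1461, 0.112]
ee_rot: [-0.0, -0.53, 0.848, -0.002]
contact_force: [0.4, -7.0, 3.8]
width: 0.0516
gripper_force: 73.2
```

```bash
python3 - <<'E'
from m import *
s=manip.get_state();print(s['position'],s['qpos'],s['contact_force'],s['moment'],s['width'],s['gripper_force'])
a=shot('scene','sc5.png')
for bl in blobs(a,'yellow',200)[0]: print(bl)
E
```

```text
[0.62584087 0.14609601 0.11202364] [ 0.12349466  0.47185879  1.55069062 -0.00482689  1.11802358 -2.56357213] [ 0.41942385 -6.99264667  3.78851933] [-1.0333658  -0.01426929  0.51430275] 0.0515855306626489 73.19091081619263
(array([71.8, 59.1]), array([    0,     0,   169,   147, 18524], dtype=int32))
(array([308.3,  16.2]), array([ 282,    0,   44,   41, 1201], dtype=int32))
(array([235.3, 270.3]), array([ 192,  198,   81,  144, 2002], dtype=int32))
(array([239.9, 217.6]), array([228, 209,  25,  19, 229], dtype=int32))
(array([254.6, 242.1]), array([242, 233,  27,  20, 258], dtype=int32))
(array([267.9, 271.1]), array([257, 260,  22,  26, 254], dtype=int32))
```

move_arm(
  steps=[0,0,0,0,0,0,1,0,0,0,0,0,0,1,0,0,0,0,0,0,1,0,0,0,0,0,0.04,1,0,0,0,0,0,0.08,1,0,0,-0.02,0,0,0.12,1,0,0,-0.04,-0.03,-0.02,0.14,1,0,0,-0.06,-0.06,-0.05,0.14,1,0,0,-0.08,-0.09,-0.08,0.14,1,0,0,-0.1,-0.12,-0.11,0.14,1],
)

```text
clock: 11.75
position: [0.5036, 0.0382, 0.2514]
ee_rot: [0.0, -0.239, 0.971, 0.0]
contact_force: [0.9, -0.3, 0.1]
width: 0.0853
gripper_force: 0.0
```

```bash
cat >> m.py <<'E'
def rects(im,kind,z=.034,lo=40,box=None):
    bs,l=blobs(im,kind,lo); out=[]
    for c,s in bs:
        i=l[tuple(np.argwhere(l==l[s[1]:s[1]+s[3],s[0]:s[0]+s[2]][l[s[1]:s[1]+s[3],s[0]:s[0]+s[2]]>0][0])[0])] if 0 else None
        m=np.zeros(l.shape,np.uint8); sub=l[s[1]:s[1]+s[3],s[0]:s[0]+s[2]]
        ids,n=np.unique(sub[sub>0],return_counts=True); k=ids[np.argmax(n)]
        cs,_=cv2.findContours((l==k).astype(np.uint8),cv2.RETR_EXTERNAL,cv2.CHAIN_APPROX_NONE)
        P=np.array([onz(im,p[0],z)[:2] for p in cs[0]])
        (x,y),(w,h),a=cv2.minAreaRect((P*1000).astype(np.float32))
        if w>h: w,h,a=h,w,a+90   # a = angle of short side (x axis)
        out.append((np.round([x,y,w,h,(a+90)%180-90],1).tolist(),np.round(c).tolist()))
    return out
E
python3 - <<'E'
from m import *
s=manip.get_state();print(s['position'],s['qpos'])
for n in ('scene','side','wrist'):
    im=shot(n,n+'6.png')
    for k in('red','yellow'):
        print(n,k,[r for r in rects(im,k) if r[0][2]>10 and 200<r[0][0]<560 and r[0][3]<60])
E
```

```text
[0.5036233  0.03820904 0.25140723] [-6.24560782e-02  1.68326718e-01  1.64228603e+00  4.98991342e-04
  1.33081100e+00 -2.11702000e+00]
scene red [([454.6, -56.4, 21.2, 33.1, 36.5], [326.0, 244.0]), ([335.1, 65.7, 21.4, 34.0, -83.4], [399.0, 258.0]), ([445.1, 79.9, 20.3, 33.0, -15.4], [363.0, 285.0]), ([348.5, 218.1, 23.9, 36.1, 30.5], [439.0, 312.0]), ([464.5, 207.5, 20.2, 32.3, -36.4], [391.0, 335.0])]
scene yellow []
side red [([454.6, -59.6, 18.1, 29.1, 39.6], [342.0, 247.0]), ([445.9, 77.0, 17.1, 28.0, -13.2], [338.0, 290.0]), ([334.4, 62.4, 14.6, 30.5, -81.0], [386.0, 292.0]), ([464.6, 204.3, 19.1, 31.3, -35.8], [320.0, 336.0]), ([347.8, 215.2, 24.5, 35.6, 30.2], [374.0, 348.0])]
side yellow [([423.0, -225.4, 19.1, 25.2, 6.2], [363.0, 205.0]), ([523.3, 416.1, 17.1, 47.7, 56.3], [270.0, 425.0])]
wrist red [([335.9, 65.4, 23.3, 35.5, -82.9], [446.0, 30.0]), ([454.9, -56.6, 22.8, 35.0, 40.2], [236.0, 98.0]), ([349.0, 217.2, 24.1, 36.6, 30.6], [592.0, 140.0]), ([446.3, 79.7, 22.0, 33.9, -15.2], [391.0, 175.0]), ([465.0, 206.3, 23.0, 35.1, -34.2], [499.0, 251.0])]
wrist yellow [([514.0, 378.6, 46.8, 51.3, -49.2], [617.0, 367.0])]
```

move_arm(
  steps=[0,0,-0.0235,-0.01,0.01,0,1,0,0,-0.047,-0.02,0.02,0,1,0,0,-0.0705,-0.03,0.03,0,1,0,0,-0.094,-0.04,0.04,0,1,0,0,-0.1175,-0.057,0.042,-0.01,1,0,0,-0.141,-0.057,0.042,-0.03,1,0,0,-0.1645,-0.057,0.042,-0.05,1,0,0,-0.188,-0.057,0.042,-0.06,1,0,0,-0.2115,-0.057,0.042,-0.06,1,0,0,-0.235,-0.057,0.042,-0.06,1],
)

```text
clock: 12.9
position: [0.4488, 0.0816, 0.1907]
ee_rot: [-0.0, 0.476, 0.879, 0.0]
contact_force: [-0.2, 0.7, 0.5]
width: 0.0853
gripper_force: 0.0
```

move_arm(
  steps=[0,0,-0.022,0,0,-0.01,1,0,0,-0.044,0,0,-0.02,1,0,0,-0.066,0,0,-0.03,1,0,0,-0.088,0,0,-0.04,1,0,0,-0.11,0,0,-0.05,1,0,0,-0.132,0,0,-0.06,1,0,0,-0.134,0,0,-0.06,1,0,0,-0.134,0,0,-0.06,1,0,0,-0.134,0,0,-0.06,1,0,0,-0.134,0,0,-0.06,1],
)

```text
clock: 13.9
position: [0.4486, 0.0807, 0.1318]
ee_rot: [0.0, 0.792, 0.61, 0.001]
contact_force: [0.2, 0.2, -0.8]
width: 0.0854
gripper_force: 0.0
```

```bash
python3 - <<'E'
from m import *
im=shot('wrist','w7.png')
s=manip.get_state();print(s['position'],s['qpos'],'phi',np.degrees(s['qpos'][0]-s['qpos'][5]))
print(rects(im,'red'))
print(proj(im,s['position']))
E
```

```text
[0.44849929 0.0806276  0.13179595] [2.49360909e-02 1.99986549e-01 1.93018531e+00 6.75340181e-05
 1.01024282e+00 2.84016018e-01] phi -14.844186356499844
[([349.1, 217.5, 24.2, 36.1, 30.9], [52.0, 42.0]), ([461.2, 200.9, 22.0, 23.4, 55.9], [278.0, 19.0]), ([445.8, 79.7, 23.1, 34.5, -14.9], [311.0, 247.0]), ([336.2, 65.8, 23.5, 35.5, -82.9], [140.0, 310.0]), ([454.7, -55.7, 23.6, 35.3, 40.0], [375.0, 423.0])]
[[315.57080706 336.08739964]]
```

View pics/w7.png

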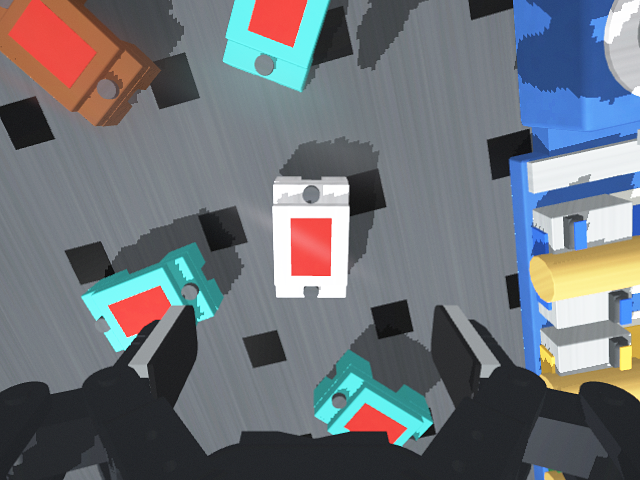

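The white, red-patched cap is at (311,247), centred under the jaws with its axis aligned; its slots are at mid-x, which matches cap_red. The turquoise and brown blocks around it are look-alikes. Descending.

move_arm(
  steps=[0,0,0,-0.0027,-0.001,-0.02,1,0,0,0,-0.0027,-0.001,-0.04,1,0,0,0,-0.0027,-0.001,-0.06,1,0,0,0,-0.0027,-0.001,-0.08,1,0,0,0,-0.0027,-0.001,-0.095,1,0,0,0,-0.0027,-0.001,-0.099,1,0,0,0,-0.0027,-0.001,-0.099,1,0,0,0,-0.0027,-0.001,-0.099,-1,0,0,0,-0.0027,-0.001,-0.099,-1,0,0,0,-0.0027,-0.001,-0.099,-1],
  squeeze=50,
)

```text
clock: 14.95
position: [0.4461, 0.0795, 0.033]
ee_rot: [0.001, 0.793, 0.609, 0.001]
contact_force: [5.1, -1.6, 4.3]
width: 0.0436
gripper_force: 3.6
```

move_arm(
  steps=[0,0,0,0,0,0,-1,0,0,0,0,0,0,-1,0,0,0,0,0,0,-1,0,0,0,0,0,0,-1,0,0,0,0,0,0.02,-1,0,0,0,0,0,0.04,-1,0,0,0,0,0,0.06,-1,0,0,0,0,0,0.08,-1,0,0,0,0,0,0.08,-1,0,0,0,0,0,0.08,-1],
)

```text
clock: 15.95
position: [0.4452, 0.0795, 0.1122]
ee_rot: [0.0, 0.793, 0.609, 0.0]
contact_force: [-0.1, 0.0, -1.6]
width: 0.0431
gripper_force: 52.0
```

```bash
python3 - <<'E'
from m import *
s=manip.get_state();print(s['position'],'phi',np.degrees(s['qpos'][0]-s['qpos'][5]),s['contact_force'],s['width'],s['gripper_force'])
im=shot('side','s8.png')
w=shot('wrist');print(rects(w,'red'))
A=cv2.resize(im['pixels'][200:340,260:440],None,fx=4.3,fy=4.3,interpolation=cv2.INTER_CUBIC);B=w['pixels'];cv2.imwrite('pics/s8c.png',A)
E
```

```text
[0.44515191 0.07948814 0.11222444] phi -14.910685008647476 [-0.06518238  0.02407905 -1.5756583 ] 0.04305023750442445 52.01580762863159
[([349.4, 216.9, 24.1, 35.0, 30.7], [37.0, 35.0]), ([459.1, 197.9, 14.8, 23.4, 56.2], [280.0, 13.0]), ([431.6, 34.0, 38.2, 57.3, -14.9], [314.0, 333.0]), ([336.1, 66.1, 23.1, 35.3, -83.0], [135.0, 325.0]), ([452.0, -39.9, 7.3, 7.4, -52.6], [377.0, 428.0])]
```

View pics/s8c.png

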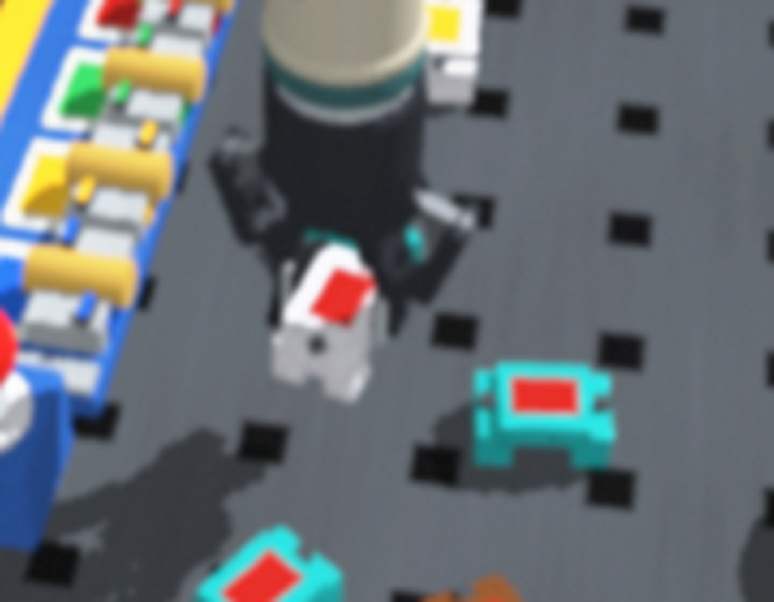

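The side crop shows the red cap held level between the pads at (325,310). Move above the beds and refine the fixture pose from the coloured keys.

move_arm(
  steps=[0,0,0,0,0,0.03,-1,0,0,0.01,0.01,-0.02,0.06,-1,0,0,0.02,0.03,-0.05,0.08,-1,0,0,0.03,0.05,-0.085,0.088,-1,0,0,0.035,0.07,-0.12,0.088,-1,0,0,0.035,0.09,-0.15,0.088,-1,0,0,0.035,0.11,-0.18,0.088,-1,0,0,0.035,0.13,-0.205,0.088,-1,0,0,0.035,0.145,-0.22,0.088,-1,0,0,0.035,0.145,-0.22,0.088,-1],
)

```text
clock: 17.05
position: [0.5919, -0.143, 0.198]
ee_rot: [-0.0, 0.722, 0.692, -0.001]
contact_force: [-0.9, -1.1, -1.3]
width: 0.0429
gripper_force: 52.0
```

```bash
cat > fx.py <<'E'
from m import *
O=np.array([.5952,-.0985,0]);psi=np.radians(-2.34)
def Rz(p): return np.array([[np.cos(p),-np.sin(p),0],[np.sin(p),np.cos(p),0],[0,0,1]])
KEYS={'red':[(0,-.126+d) for d in(-.026,.026)],'green':[(.012,-.042+d) for d in(-.026,.026)],'yellow':[(.012,.042+.026),(-.012,.042-.026)],'blue':[(-.012,.126+.026),(.012,.126-.026)]}
def keys(im,kinds,lo=20):
    for k in kinds:
        print(k,'pred',np.round([proj(im,O+Rz(psi)@[x,y,.049])[0] for x,y in KEYS[k]]).tolist(),'seen',[(c.tolist(),s.tolist()) for c,s in blobs(im,k,lo)[0]])
E
python3 - <<'E'
from fx import *
w=shot('wrist','w9.png');s=manip.get_state();print(s['position'],'phi',np.degrees(s['qpos'][0]-s['qpos'][5]),s['contact_force'],s['width'],s['gripper_force'])
keys(w,['red','green','yellow','blue'])
print(rects(w,'red',s['position'][2]+.001))
E
```

```text
[ 0.59029083 -0.14132017  0.19803263] phi -2.39601718687318 [-0.47974085  0.46772781 -2.00305887] 0.042796111871978494 52.049426436424255
red pred [[317.0, 354.0], [317.0, 293.0]] seen [([106.5, 99.7], [77, 68, 63, 65, 1513]), ([384.0, 284.0], [379, 278, 10, 13, 109]), ([314.0, 332.9], [279, 289, 71, 90, 6064])]
green pred [[334.0, 252.0], [335.0, 181.0]] seen [([335.9, 180.2], [331, 169, 10, 23, 213]), ([378.0, 201.0], [358, 176, 37, 62, 1683]), ([286.2, 187.2], [286, 178, 2, 17, 21])]
yellow pred [[336.0, 46.0], [299.0, 132.0]] seen [([451.7, 164.9], [416, 0, 78, 362, 15852]), ([337.6, 45.4], [333, 32, 11, 29, 288]), ([360.7, 85.6], [272, 51, 130, 78, 4252]), ([287.5, 115.4], [274, 110, 37, 20, 85]), ([330.5, 112.0], [312, 112, 38, 1, 38]), ([351.7, 121.8], [351, 113, 2, 16, 24]), ([300.0, 133.0], [296, 121, 9, 25, 225]), ([318.4, 204.8], [276, 195, 86, 24, 1430]), ([109.4, 318.3], [90, 298, 39, 41, 1145])]
blue pred [[295.0, -121.0], [337.0, -14.0]] seen [([399.3, 120.2], [279, 0, 162, 315, 9908]), ([338.0, 1.5], [333, 0, 11, 4, 44]), ([292.5, 154.9], [283, 131, 38, 56, 410])]
[([535.2, -62.4, 9.8, 15.1, 40.0], [106.0, 100.0]), ([615.3, -123.6, 3.0, 4.3, -2.4], [384.0, 284.0]), ([591.3, -141.9, 23.4, 35.0, -2.5], [314.0, 333.0])]
```

View pics/w9.png

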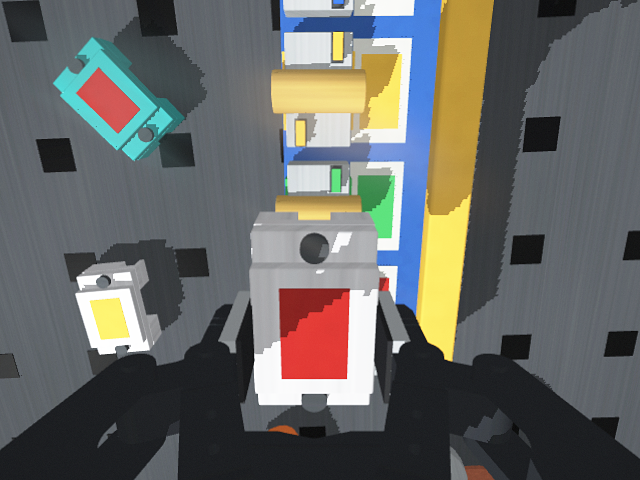

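```bash
python3 - <<'E'
from fx import *
s=manip.get_state();print(s['position'],'phi',np.degrees(s['qpos'][0]-s['qpos'][5]))
for k,y in dict(red=-.126,yellow=.042).items(): print(k,O+Rz(psi)@[0,y,.04])
E
```

```text
[ 0.59029083 -0.14132017  0.19803263] phi -2.39601718687318
red [ 0.5900555  -0.22439493  0.04      ]
yellow [ 0.59691483 -0.05653502  0.04      ]
```

move_arm(
  steps=[0,0,0,0,-0.03,0,-1,0,0,0,0,-0.06,0,-1,0,0,0,0,-0.083,0,-1,0,0,0,0,-0.083,0,-1,0,0,0,0,-0.083,-0.03,-1,0,0,0,0,-0.083,-0.06,-1,0,0,0,0,-0.083,-0.085,-1,0,0,0,0,-0.083,-0.1,-1,0,0,0,0,-0.083,-0.103,-1,0,0,0,0,-0.083,-0.103,-1],
)

```text
clock: 18.1
position: [0.5897, -0.2221, 0.0967]
ee_rot: [-0.001, 0.721, 0.693, -0.0]
contact_force: [0.8, 0.1, -1.2]
width: 0.0433
gripper_force: 52.0
```

```bash
python3 - <<'E'
from fx import *
w=shot('wrist','w10.png');s=manip.get_state();print(s['position'],'phi',np.degrees(s['qpos'][0]-s['qpos'][5]),s['contact_force'],s['width'],s['gripper_force'])
keys(w,['green','yellow'])
print(rects(w,'red',s['position'][2]+.001))
E
```

```text
[ 0.5904145  -0.22271259  0.09769408] phi -2.2618353164497114 [ 0.34892817  0.4296625  -1.44707388] 0.04275569608289031 52.000612020492554
green pred [[345.0, 159.0], [348.0, 22.0]] seen [([350.3, 22.5], [342, 0, 18, 46, 753]), ([263.7, 44.4], [262, 33, 4, 27, 90]), ([373.4, 46.6], [372, 33, 4, 28, 75]), ([415.8, 90.9], [384, 39, 62, 111, 5444]), ([267.0, 141.6], [266, 130, 4, 23, 67]), ([346.6, 169.8], [340, 160, 14, 19, 240])]
yellow pred [[356.0, -273.0], [284.0, -78.0]] seen [([548.0, 177.4], [438, 0, 192, 389, 32812]), ([340.9, 82.1], [245, 61, 150, 67, 4708]), ([256.1, 126.4], [249, 124, 19, 4, 29]), ([6.3, 289.0], [0, 250, 20, 60, 620]), ([380.5, 269.7], [378, 250, 6, 40, 148]), ([520.8, 434.1], [512, 422, 20, 26, 158])]
[([592.1, -178.0, 1.6, 3.8, 87.7], [318.0, 216.0]), ([618.0, -194.6, 16.7, 30.2, -2.2], [404.0, 256.0]), ([589.1, -220.4, 23.2, 34.7, -2.3], [314.0, 333.0])]
```

move_arm(
  steps=[0,0,0,0,-0.001,0,-1,0,0,0,0,-0.001,-0.003,-1,0,0,0,0,-0.001,-0.006,-1,0,0,0,0,-0.001,-0.009,-1,0,0,0,0,-0.001,-0.012,-1,0,0,0,0,-0.001,-0.015,-1,0,0,0,0,-0.001,-0.017,-1,0,0,0,0,-0.001,-0.018,-1,0,0,0,0,-0.001,-0.018,-1,0,0,0,0,-0.001,-0.018,-1],
)

```text
clock: 19.15
position: [0.5904, -0.2246, 0.0794]
ee_rot: [0.0, 0.721, 0.693, 0.0]
contact_force: [-0.7, 0.0, -2.2]
width: 0.0428
gripper_force: 52.0
```

move_arm(
  steps=[0,0,0,0,0,-0.001,-1,0,0,0,0,0,-0.002,-1,0,0,0,0,0,-0.003,-1,0,0,0,0,0,-0.004,-1,0,0,0,0,0,-0.005,-1,0,0,0,0,0,-0.0055,-1,0,0,0,0,0,-0.0055,-1,0,0,0,0,0,-0.0055,-1,0,0,0,0,0,-0.0055,-1,0,0,0,0,0,-0.0055,-1],
)

```text
clock: 20.15
position: [0.5904, -0.2245, 0.0739]
ee_rot: [0.0, 0.721, 0.693, 0.0]
contact_force: [-0.0, -0.6, -1.9]
width: 0.0431
gripper_force: 52.0
```

move_arm(
  steps=[0,0,0,0,0,0,0.4,0,0,0,0,0,0,0.4,0,0,0,0,0,0,0.4,0,0,0,0,0,0,0.4,0,0,0,0,0,0.02,0.4,0,0,0,0,0,0.05,0.4,0,0,0,-0.02,0,0.08,1,0,0,0,-0.05,0,0.11,1,0,0,0,-0.08,0.02,0.13,1,0,0,0,-0.11,0.02,0.13,1],
)

```text
clock: 21.15
position: [0.4807, -0.2038, 0.2071]
ee_rot: [0.003, 0.721, 0.693, 0.001]
contact_force: [-0.1, -0.7, -0.6]
width: 0.0853
gripper_force: 0.0
```

```bash
python3 - <<'E'
from fx import *
for i in range(2): w=shot('wrist','w11.png')
s=manip.get_state();print(s['position'],s['qpos'],'phi',np.degrees(s['qpos'][0]-s['qpos'][5]),s['contact_force'])
for z in(.034,): print(rects(w,'yellow',z))
print('red flush',rects(w,'red',.074))
b=shot('side','s11.png');print(rects(b,'yellow'));a=shot('scene','sc11.png');print('a',rects(a,'yellow'),rects(a,'red',.074));
A=cv2.resize(a['pixels'][170:330,180:340],None,fx=3.6,fy=3.6,interpolation=cv2.INTER_CUBIC);cv2.imwrite('pics/s11c.png',A)
E
```

```text
[ 0.47685927 -0.20349904  0.20493841] [-5.37039669e-01  2.21065180e-01  1.69335407e+00 -8.95821927e-04
  1.22823303e+00 -4.95861522e-01] phi -2.35933404627701 [ 0.90077935 -0.55674038 -0.84748126]
[([605.7, -75.1, 18.1, 80.4, 87.5], [523.0, 12.0]), ([589.8, -80.5, 6.7, 16.6, -2.5], [483.0, 26.0]), ([688.8, -210.0, 77.4, 234.5, -1.9], [609.0, 245.0]), ([598.1, -140.6, 27.1, 70.8, 87.6], [488.0, 115.0]), ([423.9, -221.5, 22.7, 35.0, 3.4], [250.0, 238.0]), ([567.1, -225.5, 16.3, 28.3, -3.5], [436.0, 232.0]), ([544.9, -404.9, 16.5, 69.6, 19.3], [401.0, 424.0])]
red flush [([461.0, -70.0, 20.2, 21.2, 39.4], [283.0, 10.0]), ([613.2, -208.8, 10.0, 40.0, -1.5], [528.0, 225.0]), ([554.6, -192.9, 4.6, 11.4, -1.8], [438.0, 209.0]), ([589.2, -224.2, 23.3, 35.0, -2.4], [488.0, 251.0]), ([553.1, -228.2, 4.0, 6.8, 2.8], [434.0, 259.0])]
[([1376.4, -1216.8, 1016.7, 1485.5, -86.9], [207.0, 46.0]), ([-524.4, -1573.5, 364.9, 1326.4, -17.3], [597.0, 38.0]), ([417.9, -1175.2, 232.3, 779.9, 5.7], [386.0, 61.0]), ([-642.6, -1409.5, 44.7, 317.6, -17.0], [635.0, 58.0]), ([-530.4, -1143.4, 27.0, 69.9, -16.0],
[... 479 characters left out ...]
], [311.0, 18.0]), ([423.1, -221.6, 21.5, 32.7, 2.8], [301.0, 193.0]), ([655.6, -130.2, 56.6, 427.9, -2.2], [235.0, 271.0]), ([591.5, -145.9, 31.6, 61.7, 87.0], [255.0, 242.0]), ([595.4, -52.4, 46.3, 62.1, 89.2], [270.0, 270.0]), ([598.5, 23.5, 29.2, 62.3, 87.4], [288.0, 298.0]), ([523.2, 418.2, 9.2, 48.6, 77.9], [436.0, 443.0])] [([589.0, -224.0, 20.4, 31.5, -2.7], [239.0, 209.0]), ([643.5, -182.1, 20.7, 43.3, -2.2], [225.0, 230.0]), ([470.6, -31.4, 20.2, 31.5, 36.5], [325.0, 244.0]), ([356.6, 85.1, 20.4, 32.4, -83.4], [399.0, 258.0]), ([369.4, 230.5, 22.8, 34.4, 30.5], [439.0, 312.0]), ([615.5, 128.5, 54.1, 59.3, -31.7], [306.0, 333.0]), ([480.1, 220.4, 19.3, 30.8, -36.4], [391.0, 335.0])]
```

View pics/s11c.png

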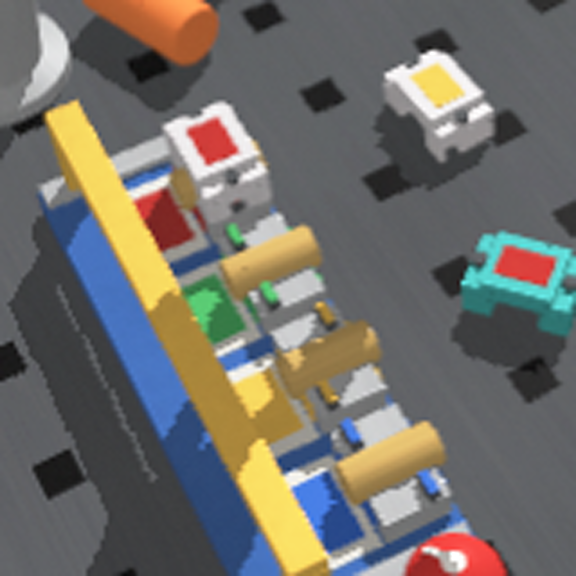

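The red cap is flush: its patch is full size (23.3×35 mm) when projected onto z = 74 mm, and two views agree. The yellow cap is at crop (440,90). Next I'll go over it.

move_arm(
  steps=[0,0,0.008,-0.02,-0.008,-0.01,1,0,0,0.016,-0.04,-0.018,-0.03,1,0,0,0.016,-0.053,-0.018,-0.05,1,0,0,0.016,-0.053,-0.018,-0.07,1,0,0,0.016,-0.053,-0.018,-0.075,1,0,0,0.016,-0.053,-0.018,-0.075,1,0,0,0.016,-0.053,-0.018,-0.075,1,0,0,0.016,-0.053,-0.018,-0.075,1,0,0,0.016,-0.053,-0.018,-0.075,1,0,0,0.016,-0.053,-0.018,-0.075,1],
)

```text
clock: 22.35
position: [0.4278, -0.2227, 0.1294]
ee_rot: [0.001, 0.685, 0.728, 0.0]
contact_force: [0.4, 0.3, 0.2]
width: 0.0854
gripper_force: 0.0
```

```bash
python3 - <<'E'
from fx import *
w=shot('wrist','w12.png')
s=manip.get_state();print(s['position'],s['qpos'],'phi',np.degrees(s['qpos'][0]-s['qpos'][5]),s['contact_force'])
print([r for r in rects(w,'yellow') if r[0][0]<480])
E
```

```text
[ 0.42763194 -0.22262061  0.129268  ] [-6.24473347e-01  2.39585516e-01  1.88166785e+00  6.05620793e-05
  1.01932159e+00 -6.84817839e-01] phi 3.4574847453207727 [ 0.4185048  -0.33469124  0.44397039]
[([423.6, -221.6, 22.9, 34.6, 3.4], [308.0, 244.0])]
```

View pics/w12.png

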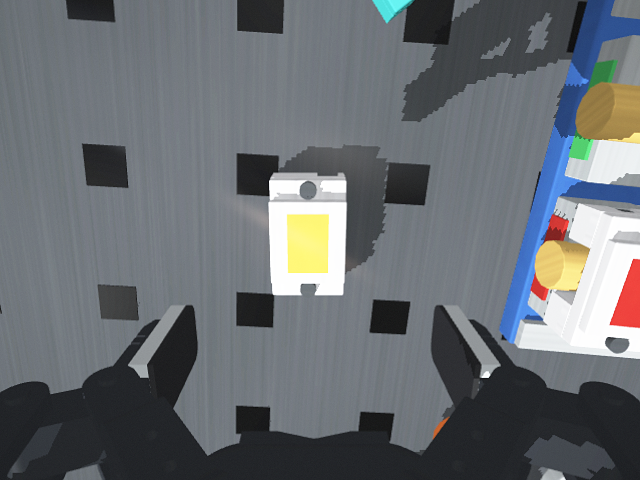

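The yellow-patched white cap is at (308,244), aligned at 3.4°. Descend and grip.

move_arm(
  steps=[0,0,0,-0.004,0.001,-0.02,1,0,0,0,-0.004,0.001,-0.04,1,0,0,0,-0.004,0.001,-0.06,1,0,0,0,-0.004,0.001,-0.08,1,0,0,0,-0.004,0.001,-0.094,1,0,0,0,-0.004,0.001,-0.096,1,0,0,0,-0.004,0.001,-0.096,1,0,0,0,-0.004,0.001,-0.096,-1,0,0,0,-0.004,0.001,-0.096,-1,0,0,0,-0.004,0.001,-0.096,-1],
)

```text
clock: 23.4
position: [0.4238, -0.2218, 0.0335]
ee_rot: [0.001, 0.686, 0.728, 0.0]
contact_force: [2.1, 0.8, 6.6]
width: 0.0436
gripper_force: 5.5
```

move_arm(
  steps=[0,0,0,0,0,0,-1,0,0,0,0,0,0,-1,0,0,0,0,0,0,-1,0,0,0,0,0,0,-1,0,0,0,0,0,0.03,-1,0,0,0,0,0,0.06,-1,0,0,0,0,0,0.1,-1,0,0,-0.006,0,0,0.13,-1,0,0,-0.012,0.02,0.02,0.16,-1,0,0,-0.016,0.04,0.04,0.165,-1],
)

```text
clock: 24.4
position: [0.4652, -0.1824, 0.2016]
ee_rot: [0.004, 0.722, 0.692, 0.001]
contact_force: [1.5, -1.2, -2.4]
width: 0.0428
gripper_force: 52.9
```

```bash
python3 - <<'E'
from fx import *
shot('wrist');w=shot('wrist');s=manip.get_state();print(s['position'],'phi',np.degrees(s['qpos'][0]-s['qpos'][5]),s['contact_force'],s['width'],s['gripper_force'])
print([r for r in rects(w,'yellow',s['position'][2]+.001) if r[0][3]<50])
E
```

```text
[ 0.46581087 -0.1800141   0.19936463] phi -2.1485303858949325 [-0.17175033 -1.0325374  -2.39584648] 0.042767064919999494 52.84801661968231
[([527.9, -85.6, 17.3, 34.7, 87.5], [519.0, 28.0]), ([521.3, -93.5, 2.9, 6.9, -2.5], [488.0, 66.0]), ([524.7, -119.1, 11.8, 30.8, 87.4], [492.0, 152.0]), ([511.8, -155.4, 7.6, 12.3, 2.5], [442.0, 264.0]), ([467.5, -178.9, 23.7, 35.4, -2.7], [314.0, 333.0])]
```

move_arm(
  steps=[0,0,0,0.026,0.025,0,-1,0,0,0,0.052,0.05,0,-1,0,0,0,0.078,0.075,0,-1,0,0,0,0.105,0.1,0,-1,0,0,0,0.131,0.1235,0,-1,0,0,0,0.131,0.1235,0,-1,0,0,0,0.131,0.1235,-0.03,-1,0,0,0,0.131,0.1235,-0.06,-1,0,0,0,0.131,0.1235,-0.09,-1,0,0,0,0.131,0.1235,-0.1,-1],
)

```text
clock: 25.5
position: [0.5905, -0.0581, 0.0939]
ee_rot: [-0.003, 0.721, 0.693, -0.003]
contact_force: [-0.3, -0.0, -2.4]
width: 0.0427
gripper_force: 52.7
```

```bash
python3 - <<'E'
from fx import *
for i in range(3): manip.get_image('wrist')
s=manip.get_state();w=shot('wrist','w13.png');print(s['position'],'phi',np.degrees(s['qpos'][0]-s['qpos'][5]),s['contact_force'],s['width'],s['gripper_force'])
keys(w,['blue'])
print([r for r in rects(w,'yellow',s['position'][2]+.001) if r[0][3]<50])
E
```

```text
[ 0.59380508 -0.05847812  0.09750539] phi -2.3356155371741147 [-0.48308306 -0.85538407 -1.77546128] 0.04274462074610393 52.72916883230209
blue pred [[292.0, 9.0], [351.0, 148.0]] seen [([268.6, 24.7], [266, 0, 6, 49, 175]), ([294.0, 16.4], [286, 0, 17, 34, 569]), ([461.4, 171.6], [271, 0, 264, 366, 25789]), ([379.0, 34.8], [378, 22, 3, 27, 73]), ([419.8, 82.7], [385, 28, 66, 112, 5705]), ([351.8, 161.4], [345, 155, 14, 13, 167]), ([458.0, 457.1], [449, 433, 22, 47, 805])]
[([599.7, 24.2, 18.2, 42.9, 87.6], [346.0, 71.0]), ([606.5, -13.6, 4.1, 5.3, -1.1], [350.0, 211.0]), ([623.6, -28.4, 17.2, 30.0, -2.4], [405.0, 250.0]), ([593.2, -57.4, 23.4, 35.0, -2.5], [314.0, 333.0]), ([594.4, -90.9, 21.1, 43.6, -84.3], [326.0, 418.0]), ([669.7, -103.1, 2.2, 14.2, 41.4], [521.0, 434.0]), ([652.7, -119.6, 8.5, 17.3, 35.5], [477.0, 470.0])]
```

move_arm(
  steps=[0,0,0,0.0035,0.0015,0,-1,0,0,0,0.0035,0.0015,0,-1,0,0,0,0.0035,0.0015,-0.003,-1,0,0,0,0.0035,0.0015,-0.006,-1,0,0,0,0.0035,0.0015,-0.009,-1,0,0,0,0.0035,0.0015,-0.012,-1,0,0,0,0.0035,0.0015,-0.015,-1,0,0,0,0.0035,0.0015,-0.018,-1,0,0,0,0.0035,0.0015,-0.018,-1,0,0,0,0.0035,0.0015,-0.018,-1],
)

```text
clock: 26.7
position: [0.5978, -0.0565, 0.0797]
ee_rot: [-0.0, 0.721, 0.693, -0.0]
contact_force: [0.7, 0.4, -1.0]
width: 0.0428
gripper_force: 52.8
```

move_arm(
  steps=[0,0,0,0,0,-0.001,-1,0,0,0,0,0,-0.002,-1,0,0,0,0,0,-0.003,-1,0,0,0,0,0,-0.004,-1,0,0,0,0,0,-0.005,-1,0,0,0,0,0,-0.0055,-1,0,0,0,0,0,-0.0055,-1,0,0,0,0,0,-0.0055,-1,0,0,0,0,0,-0.0055,-1,0,0,0,0,0,-0.0055,-1],
)

```text
clock: 27.7
position: [0.5979, -0.0565, 0.0744]
ee_rot: [0.0, 0.721, 0.693, 0.0]
contact_force: [0.4, -0.7, -2.4]
width: 0.0429
gripper_force: 52.8
```

move_arm(
  steps=[0,0,0,0,0,0,0.4,0,0,0,0,0,0,0.4,0,0,0,0,0,0,0.4,0,0,0,0,0,0,0.4,0,0,0,0,0,0.02,0.4,0,0,0,0,0,0.05,0.4,0,0,0,-0.02,0,0.08,1,0,0,0,-0.05,0,0.11,1,0,0,0,-0.08,0.03,0.14,1,0,0,0,-0.11,0.07,0.15,1],
)

```text
clock: 28.7
position: [0.4904, 0.0106, 0.2268]
ee_rot: [0.002, 0.722, 0.692, 0.002]
contact_force: [0.6, 1.6, 0.5]
width: 0.0855
gripper_force: 0.0
```

```bash
python3 - <<'E'
from fx import *
shot('wrist');w=shot('wrist','w14.png');a=shot('scene','sc14.png');b=shot('side','sd14.png')
s=manip.get_state();print(s['position'],s['qpos'],'phi',np.degrees(s['qpos'][0]-s['qpos'][5]),s['contact_force'])
for n,im in(('w',w),('a',a),('b',b)):
    for k in('red','yellow'): print(n,k,[r[0] for r in rects(im,k,.074) if 15<r[0][2]<26 and r[0][3]<38])
print({k:(O+Rz(psi)@[0,y,0]).round(4) for k,y in dict(red=-.126,yellow=.042).items()})
cv2.imwrite('pics/c14.png',cv2.resize(np.hstack([a['pixels'][150:400,170:420],b['pixels'][150:400,180:430]]),None,fx=1.6,fy=1.6))
E
```

```text
[0.48923402 0.01190334 0.22461183] [-1.17724015e-01  1.61307444e-01  1.72009890e+00 -3.55080982e-04
  1.25781006e+00 -7.91382868e-02] phi -2.210799348786479 [ 0.65517648 -0.13391253  0.13780666]
w red [[354.9, 69.1, 20.3, 30.8, -83.3], [458.8, -37.5, 20.0, 30.4, 39.8]]
w yellow [[596.9, -54.0, 23.2, 30.2, -2.3], [676.0, -217.5, 16.6, 31.7, 88.0]]
a red [[589.0, -224.0, 20.4, 31.5, -2.7], [470.6, -31.4, 20.2, 31.5, 36.5], [356.6, 85.1, 20.4, 32.4, -83.4], [369.4, 230.5, 22.8, 34.4, 30.5], [480.1, 220.4, 19.3, 30.8, -36.4]]
a yellow [[597.1, -56.8, 22.1, 33.8, -2.8]]
b red [[620.6, -167.4, 18.5, 36.7, 12.6], [449.9, -22.7, 17.2, 27.8, 39.6], [459.5, 229.2, 18.2, 29.9, -35.8], [348.1, 239.3, 23.4, 34.7, 30.2]]
b yellow [[597.3, -59.6, 18.6, 29.8, -3.5]]
{'red': array([ 0.5901, -0.2244,  0.    ]), 'yellow': array([ 0.5969, -0.0565,  0.    ])}
```

View pics/c14.png

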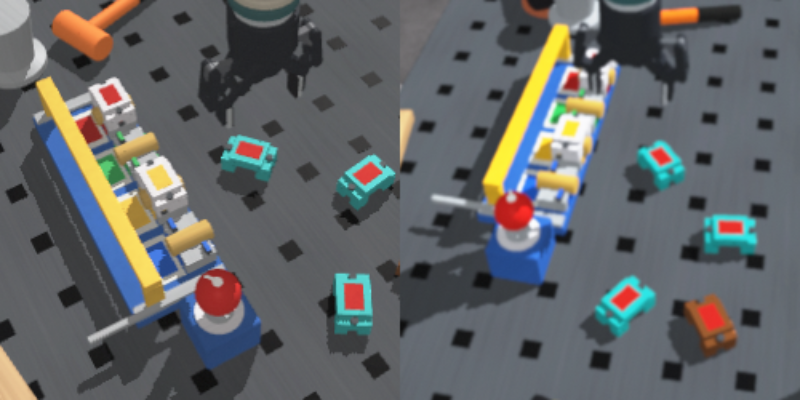

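Both caps are seated at their seats: patches at (112,95) and (160,178) in the left crop, square to the fixture. Check that no green or blue cap was hidden, then go to the knob.

```bash
python3 - <<'E'
from fx import *
for f in ['scene0','sc4','scene6','sc11','sc14','side0','side6','s8','s11','sd14','w1','wrist6','w7','w9','w10','w12','w13','w14','wrist0']:
    im={'pixels':cv2.imread(f'pics/{f}.png')}
    print(f,'G',[c.round().tolist()+[int(s[4])] for c,s in blobs(im,'green',25)[0]],'W' if f[0]=='s' else '',[c.round().tolist()+[int(s[4])] for c,s in blobs(im,'white',80)[0] if s[4]<700] if f[0]=='s' else '')
E
```

```text
scene0 G [[238.0, 256.0, 183]] W [[545.0, 9.0, 458], [257.0, 85.0, 420], [194.0, 108.0, 85], [488.0, 157.0, 446], [478.0, 182.0, 408], [193.0, 186.0, 150], [521.0, 198.0, 309], [300.0, 193.0, 174], [208.0, 217.0, 175], [363.0, 284.0, 312]]
sc4 G [[239.0, 256.0, 172]] W [[545.0, 10.0, 445], [568.0, 23.0, 227], [380.0, 60.0, 151], [393.0, 71.0, 234], [257.0, 85.0, 409], [427.0, 98.0, 282], [325.0, 132.0, 190], [539.0, 158.0, 397], [277.0, 166.0, 250], [370.0, 181.0, 210], [453.0, 179.0, 432], [193.0, 186.0, 145], [596.0, 186.0, 98], [516.0, 208.0, 199], [228.0, 210.0, 189], [362.0, 283.0, 275], [99.0, 328.0, 120], [59.0, 338.0, 163], [317.0, 348.0, 111]]
scene6 G [[239.0, 256.0, 173]] W [[423.0, 15.0, 273], [545.0, 9.0, 456], [257.0, 85.0, 414], [194.0, 108.0, 83], [535.0, 161.0, 471], [453.0, 179.0, 441], [193.0, 186.0, 148], [228.0, 210.0, 193], [514.0, 212.0, 94], [363.0, 284.0, 310], [279.0, 277.0, 84], [285.0, 288.0, 101], [289.0, 310.0, 95], [282.0, 331.0, 156], [317.0, 348.0, 113], [115.0, 358.0, 382], [238.0, 356.0, 83]]
sc11 G [[239.0, 256.0, 174]] W [[172.0, 79.0, 81], [247.0
[... 1745 characters left out ...]
W [[438.0, 9.0, 330], [342.0, 116.0, 453], [414.0, 120.0, 505], [288.0, 130.0, 498], [300.0, 159.0, 98], [306.0, 201.0, 128], [284.0, 234.0, 568], [497.0, 270.0, 256], [255.0, 298.0, 196], [577.0, 323.0, 456]]
w1 G [[163.0, 18.0, 825], [205.0, 117.0, 36]]  
wrist6 G [[69.0, 163.0, 59], [114.0, 186.0, 142], [36.0, 201.0, 151], [78.0, 244.0, 819], [96.0, 231.0, 144]]  
w7 G []  
w9 G [[336.0, 180.0, 213], [378.0, 201.0, 1683]]  
w10 G [[350.0, 22.0, 753], [264.0, 44.0, 90], [373.0, 47.0, 75], [416.0, 91.0, 5444], [267.0, 142.0, 67], [347.0, 170.0, 240]]  
w12 G [[603.0, 72.0, 477], [580.0, 147.0, 438]]  
w13 G [[381.0, 398.0, 232]]  
w14 G [[416.0, 350.0, 87], [498.0, 341.0, 36]]  
wrist0 G []
```

move_arm(
  steps=[0,0,0.0235,0.01,0.01,0,1,0,0,0.047,0.03,0.03,0,1,0,0,0.0705,0.05,0.05,0,1,0,0,0.094,0.07,0.07,0,1,0,0,0.1175,0.09,0.09,0,1,0,0,0.141,0.11,0.11,0,1,0,0,0.1645,0.125,0.125,0,1,0,0,0.188,0.1365,0.135,0,1,0,0,0.2115,0.1365,0.135,0,1,0,0,0.235,0.1365,0.135,0,1],
)

```text
clock: 29.9
position: [0.6274, 0.1458, 0.2219]
ee_rot: [-0.001, 0.064, 0.998, -0.0]
contact_force: [-0.8, -0.4, 0.3]
width: 0.0855
gripper_force: 0.0
```

```bash
python3 - <<'E'
from fx import *
for i in range(3):manip.get_image('wrist')
s=manip.get_state();print(s['position'],s['qpos'],'phi',s['qpos'][0]-s['qpos'][5])
E
```

```text
[0.62678546 0.1455627  0.22249213] [ 1.20263673e-01  3.93529729e-01  1.39107433e+00 -2.55055202e-04
  1.35823389e+00 -1.31210966e+00] phi 1.4323733327790729
```

No other caps. Continue: finish turning and descend on the ball, then grip.

move_arm(
  steps=[0,0,0.0235,-0.001,0.0015,0,1,0,0,0.047,-0.001,0.0015,0,1,0,0,0.0705,-0.001,0.0015,-0.02,1,0,0,0.094,-0.001,0.0015,-0.04,1,0,0,0.1175,-0.001,0.0015,-0.06,1,0,0,0.141,-0.001,0.0015,-0.08,1,0,0,0.1645,-0.001,0.0015,-0.1,1,0,0,0.188,-0.001,0.0015,-0.11,1,0,0,0.206,-0.001,0.0015,-0.11,1,0,0,0.206,-0.001,0.0015,-0.11,1],
)

```text
clock: 31.05
position: [0.6251, 0.1472, 0.1128]
ee_rot: [-0.001, -0.546, 0.837, 0.0]
contact_force: [1.3, -0.5, 0.3]
width: 0.0853
gripper_force: 0.0
```

move_arm(
  steps=[0,0,0,0,0,0,-1,0,0,0,0,0,0,-1,0,0,0,0,0,0,-1,0,0,0,0,0,0,-1,0,0,0,0,0,0,-1,0,0,-0.02,0,0,0,-1,0,0,-0.04,0,0,0,-1,0,0,-0.06,0,0,0,-1,0,0,-0.08,0,0,0,-1,0,0,-0.1,0,0,0,-1],
  squeeze=70,
)

```text
clock: 32.05
position: [0.6267, 0.147, 0.1149]
ee_rot: [0.002, -0.261, 0.965, -0.001]
contact_force: [2.6, -4.1, 4.2]
width: 0.0512
gripper_force: 72.8
```

move_arm(
  steps=[0,0,-0.023,0,0,0,-1,0,0,-0.046,0,0,0,-1,0,0,-0.069,0,0,0,-1,0,0,-0.092,0,0,0,-1,0,0,-0.115,0,0,0,-1,0,0,-0.138,0,0,0,-1,0,0,-0.161,0,0,0,-1,0,0,-0.184,0,0,0,-1,0,0,-0.207,0,0,0,-1,0,0,-0.23,0,0,0,-1],
)

```text
clock: 33.05
position: [0.6265, 0.1463, 0.1149]
ee_rot: [0.002, 0.443, 0.897, -0.001]
contact_force: [3.5, -5.0, 5.7]
width: 0.0516
gripper_force: 73.0
```

move_arm(
  steps=[0,0,-0.023,0,0,0,-1,0,0,-0.046,0,0,0,-1,0,0,-0.069,0,0,0,-1,0,0,-0.092,0,0,0,-1,0,0,-0.115,0,0,0,-1,0,0,-0.138,0,0,0,-1,0,0,-0.161,0,0,0,-1,0,0,-0.184,0,0,0,-1,0,0,-0.207,0,0,0,-1,0,0,-0.23,0,0,0,-1],
)

```text
clock: 34.05
position: [0.6257, 0.1464, 0.1149]
ee_rot: [0.002, 0.925, 0.38, 0.0]
contact_force: [1.6, -5.4, 7.0]
width: 0.051
gripper_force: 73.0
```

```bash
python3 - <<'E'
from fx import *
s=manip.get_state();print(s['position'],s['qpos'],'phi',s['qpos'][0]-s['qpos'][5],s['contact_force'],s['moment'],s['width'],s['gripper_force'])
a=shot('scene','sc15.png');b=shot('side','sd15.png')
for n,im in(('a',a),('b',b)):
    for bl in blobs(im,'yellow',200)[0]:
        if 190<bl[0][0]<350 and bl[0][1]>130: print(n,bl)
    print(np.round(proj(im,[O+Rz(psi)@[x,-.189,.091] for x in(-.012,.012,.02,.044,.066,.09)])).tolist())
E
```

```text
[0.62570866 0.14642148 0.11485939] [ 0.12314786  0.46899814  1.5478286  -0.00302421  1.12335876  0.91668727] phi -0.7935394041129972 [ 1.60477005 -5.44299871  7.00144549] [-0.34355712  0.24031579  0.54196947] 0.05101568656165467 72.96772599220276
a (array([249.9, 244.9]), array([ 213,  190,   69,  111, 1709], dtype=int32))
a (array([253.6, 282.9]), array([244, 273,  20,  21, 229], dtype=int32))
[[231.0, 185.0], [222.0, 189.0], [219.0, 190.0], [210.0, 194.0], [201.0, 197.0], [191.0, 201.0]]
b (array([280.9, 223.7]), array([ 258,  168,   49,  103, 1455], dtype=int32))
[[311.0, 169.0], [303.0, 168.0], [300.0, 168.0], [292.0, 167.0], [284.0, 166.0], [276.0, 165.0]]
```

move_arm(
  steps=[0,0,-0.023,0,0,0,-1,0,0,-0.046,0,0,0,-1,0,0,-0.069,0,0,0,-1,0,0,-0.092,0,0,0,-1,0,0,-0.115,0,0,0,-1,0,0,-0.138,0,0,0,-1,0,0,-0.161,0,0,0,-1,0,0,-0.184,0,0,0,-1,0,0,-0.207,0,0,0,-1,0,0,-0.23,0,0,0,-1],
)

```text
clock: 35.15
position: [0.6258, 0.1471, 0.1149]
ee_rot: [0.0, 0.945, -0.327, 0.001]
contact_force: [0.9, -4.4, 5.4]
width: 0.0514
gripper_force: 73.0
```

move_arm(
  steps=[0,0,-0.01,0,0,0,-1,0,0,-0.02,0,0,0,-1,0,0,-0.03,0,0,0,-1,0,0,-0.042,0,0,0,-1,0,0,-0.042,0,0,0,-1,0,0,-0.042,0,0,0,-1,0,0,-0.042,0,0,0,1,0,0,-0.042,0,0,0,1,0,0,-0.042,0,0,0,1,0,0,-0.042,0,0,0,1],
)

```text
clock: 36.15
position: [0.6246, 0.148, 0.1133]
ee_rot: [0.0, 0.895, -0.447, -0.001]
contact_force: [-0.4, -0.5, -1.0]
width: 0.0856
gripper_force: 0.0
```

```bash
python3 - <<'E'
from fx import *
s=manip.get_state();print(s['position'],s['qpos'],'phi',s['qpos'][0]-s['qpos'][5],s['width'])
a=shot('scene','sc16.png');b=shot('side','sd16.png');a0={'pixels':cv2.imread('pics/scene0.png')}
for n,im in(('a0',a0),('a',a),('b',b)):
    for bl in blobs(im,'yellow',200)[0]:
        if 190<bl[0][0]<350 and bl[0][1]>130: print(n,bl)
E
```

```text
[0.62461262 0.14796114 0.11331055] [1.24171654e-01 4.70446733e-01 1.54958975e+00 1.97649335e-04
 1.12268176e+00 2.62103163e+00] phi -2.496859978897153 0.08564513842920758
a0 (array([263.9, 255.8]), array([ 221,  187,   84,  137, 2479], dtype=int32))
a0 (array([253.6, 282.8]), array([244, 273,  20,  21, 230], dtype=int32))
a (array([252.9, 233.6]), array([ 223,  187,   58,  100, 1313], dtype=int32))
a (array([253.6, 282.9]), array([244, 273,  20,  21, 231], dtype=int32))
b (array([294. , 208.1]), array([276, 168,  37,  86, 968], dtype=int32))
```

move_arm(
  steps=[0,0,0.023,0,0,0,1,0,0,0.046,0,0,0,1,0,0,0.07,0,0,0,1,0,0,0.08,0,0,0,1,0,0,0.08,0,0,0,-1,0,0,0.08,0,0,0,-1,0,0,0.08,0,0,0,-1,0,0,0.08,0,0,0,-1,0,0,0.08,0,0,0,-1,0,0,0.08,0,0,0,-1],
)

```text
clock: 37.25
position: [0.6248, 0.1474, 0.1143]
ee_rot: [0.0, 0.978, -0.21, -0.0]
contact_force: [-2.7, -2.9, 5.0]
width: 0.0513
gripper_force: 72.7
```

move_arm(
  steps=[0,0,-0.01,0,0,0,-1,0,0,-0.02,0,0,0,-1,0,0,-0.03,0,0,0,-1,0,0,-0.04,0,0,0,-1,0,0,-0.05,0,0,0,-1,0,0,-0.06,0,0,0,-1,0,0,-0.07,0,0,0,-1,0,0,-0.08,0,0,0,-1,0,0,-0.08,0,0,0,-1,0,0,-0.08,0,0,0,-1],
)

```text
clock: 38.25
position: [0.6334, 0.1373, 0.1147]
ee_rot: [0.004, 0.895, -0.446, 0.011]
contact_force: [13.2, -26.3, -4.2]
width: 0.05
gripper_force: 73.6
```

move_arm(
  steps=[0,0,0,0,0,0,1,0,0,0,0,0,0,1,0,0,0,0,0,0,1,0,0,0,0,0,0,1,0,0,0,0,0,0.03,1,0,0,0,0,0,0.06,1,0,0,0,0,0,0.1,1,0,0,0,-0.03,0.02,0.14,1,0,0,0,-0.07,0.04,0.16,1,0,0,0,-0.11,0.06,0.16,1],
)

```text
clock: 39.25
position: [0.518, 0.1989, 0.2772]
ee_rot: [-0.009, 0.899, -0.437, -0.002]
contact_force: [-0.8, -0.3, -0.5]
width: 0.0855
gripper_force: 0.0
```

```bash
python3 - <<'E'
from fx import *
s=manip.get_state();print(s['clock'],s['position'])
a=shot('scene','sc17.png');b=shot('side','sd17.png');a0={'pixels':cv2.imread('pics/scene0.png')}
for n,im in(('a0',a0),('a',a),('b',b)):
    for bl in blobs(im,'yellow',200)[0]:
        if 190<bl[0][0]<350 and bl[0][1]>130: print(n,bl)
cv2.imwrite('pics/c17.png',cv2.resize(np.hstack([a['pixels'][150:400,150:400],b['pixels'][150:400,180:430]]),None,fx=1.6,fy=1.6))
E
```

```text
39.25 [0.5179967  0.19886128 0.27724832]
a0 (array([263.9, 255.8]), array([ 221,  187,   84,  137, 2479], dtype=int32))
a0 (array([253.6, 282.8]), array([244, 273,  20,  21, 230], dtype=int32))
a (array([266.9, 257.2]), array([ 223,  186,   84,  136, 2101], dtype=int32))
a (array([253.6, 282.9]), array([244, 273,  20,  21, 231], dtype=int32))
b (array([276.5, 264.1]), array([265, 239,  26,  45, 437], dtype=int32))
```

View pics/c17.png

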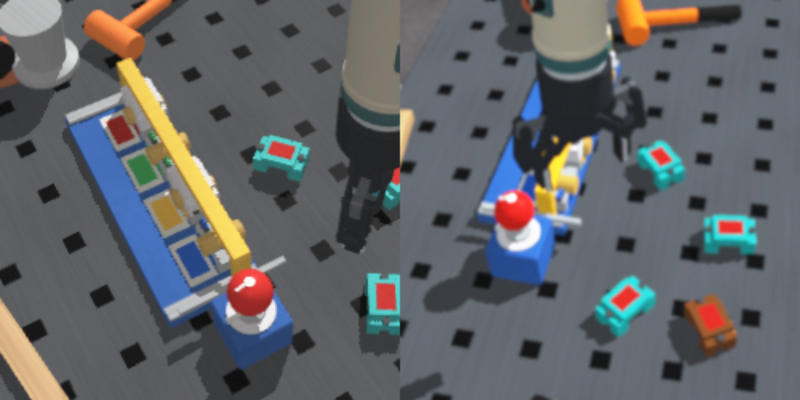

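Both views show the bar closed over both caps. Its far corner is at (223,186), against about (222,189) predicted for fully closed, and a second push reached the stop. The gripper is clear, and the cone and hammer look unmoved. Handing in.

```bash
python3 -c "
from rig import manip
print(manip.sign_off())"
```

```text
the job is handed in; nothing more can be done
None
```

I wound the bar fully open, seated the red and yellow caps flush on their own beds (no green or blue cap was on the table), wound the bar closed to its stop, and handed the job in at about 39 s.

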